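# Rock the locating block out of the pickup pocket

## Task

Lift the upper plywood template off the stack on the guitar body by its wooden grip and lay it flat, right way up, in the middle of the cork mat. Then grip the fin of the aluminium locating block that is jammed in the pickup pocket, rock it clearly to and fro, first leaning towards the neck end, then towards the tail end, and so on until it works free, without lifting or dragging the guitar or knocking about the small things on it and beside it. Finish while holding the block level and still above its pocket, just clear of it (about a finger's breadth); do not put it down or let go.

Things in the scene. Friction and masses are not known exactly. Their poses are not given: they have to be found in the camera images.
- guitar: Loose brown wooden guitar body without neck, 2.6 kg, flat on the bench, 370 x 330 x 45 mm. Origin: underside, below the pickup pocket's centre; +x to its neck end, z up. A lower plywood template 120 (x) x 150 (y) x 6 mm is screwed on round the pocket, top at z = 51 mm; a steel bridge, top at z = 60 mm, crosses the tail end at x = -130 mm. Pulling the block straight up (38 N) lifts the guitar.
- pocket (a point): Centre of the pocket's mouth, level with the lower template's top. Pocket 18 mm deep, 58 (guitar x) x 73 (y) mm. Sprung rubber cheeks (19 N each) on its neck and tail walls nip the block's 70 mm faces and yield 3 mm, so it can lean 0.1 to 0.15 rad to neck or tail. Leaning about one lower edge raises the other, which friction keeps up: alternate leans walk it out.
- neck_end (a point): Point on the guitar's centre line 150 mm from the pocket centre towards the neck (the end with the open neck slot between two rounded horns), at the height of the pocket mouth.
- tail_end (a point): Point on the guitar's centre line 150 mm from the pocket centre towards the tail (the end with the steel bridge), at the height of the pocket mouth.
- block: Loose aluminium locating block, 0.2 kg: base 40 (x) x 70 (y) x 17 mm high, upright fin 14 (x) x 50 (y) mm in the middle, from z = 17 to 53 mm. Origin: centre of its underside; axes as the guitar's. Stands on the pocket floor, base top 1 mm below the lower template's top, 1.5 mm play a side along y. Grip the fin across its 14 mm (along x); 60 N is enough.
- template: Loose upper plywood template, 0.16 kg: plate 120 (x) x 150 (y) x 8 mm, with a 26 x 62 mm window through which the fin stands 27 mm above the plate. Wooden grip 16 (x) x 30 (y) mm, up to z = 42 mm, centred at y = +56 mm. Origin: centre of the underside. It lies on the lower template, same outline, axes roughly as the guitar's; raise it 40 mm to clear the fin.
- mat: Fixed cork mat 220 (x) x 240 (y) x 4 mm on the bench on the other side of the robot's centre line from the guitar. Origin: centre of its underside (bench level).
- knob_cap: Bystander: black knob 24 mm across, 18 mm high, standing on the guitar's tail half. Origin: centre of underside.
- cover: Bystander: black cover plate 50 x 34 x 6 mm lying on the guitar's tail half. Origin: centre of underside.
- tin: Bystander: open steel tin 60 mm across, 30 mm high, on the bench beside the mat. Origin: centre of underside.
- screwdriver: Bystander: yellow-handled screwdriver lying on the bench between guitar and mat.
There are look-alikes about, which are no part of the job. What is shaped like the block but orange or red is not meant.

How it is judged:
By the outcome, as a careful person would: the job done as asked, in the order asked, and still so for the second after the job is handed in, while the arm keeps its last pose, push and grip.
It also fails if it takes over 51 s, if anything falls off the work surface, if the arm or the gripper's body presses on something with over 40 N, if the wrist force passes 120 N, or if a joint passes its speed limit or range.

## Robot

A 7-joint arm with a two-finger parallel gripper is mounted at the origin on the work surface. World frame = base frame: x ahead of the robot, y to its left, z up, the work surface at z = 0. Lengths are in m, angles in degrees, forces in N, time in s.
With the tool pointing down it reaches from about 0.425 to 0.875 m from the base axis. Payload 4.7 kg.
Tool frame: the origin (TCP) lies at the very end of the fingers, on their centre line; the grasp point (between the pads) lies env.grip_point_offset behind it (env.grip_point_offset is the distance from the TCP to the grasp point, in m); z points along the fingers, y is the direction in which the jaws open and shut (so a half turn about z gives the same grasp; the last joint's range is limited). The gripper opens to 87 mm and grips with 3 to 60 N. Pads are 19 mm wide; open, the fingers measure 117 mm over their backs; the gripper's body (75 mm by 190 mm) begins 51 mm behind the grasp point.
Start: joints at [74.777, 18.392, -4.016, 83.108, 1.295, 78.541, -3.26], TCP at [0.179, -0.625, 0.223] pointing down, gripper open.
Joint ranges: [-163.93, 163.93], [-17.29, 119.83], [-79.2, 71.16], [3.27, 140.29], [-89.18, 269.18], [5.43, 117.66], [-154.24, 154.24]. Speed limits (degrees/s): [147.25, 147.25, 180, 180, 180, 180, 180].

## Interface

Orientations are given as [roll, pitch, yaw] about the fixed x, y, z axes, in that order (R = Rz(yaw) Ry(pitch) Rx(roll)).
In Python, from cell import env gives the robot as it stands.
- The arm moves only by the tool send_rows, never from a script. Its argument "plan" is a list of rows, each a list of 7 numbers: the finger opening in mm, from 0 to 87, then the shift along the tool's x, y, z in mm, then the turn, a rotation vector about the tool's x, y, z in rad. A call has 1 to 12 rows; each row shifts and turns the commanded pose from where the row before left it, along the tool's axes as they then stand; what a row does not reach is not made up. A row lasts 1/10 s, in which the tool goes at most 50 mm and 8.59 degrees, less where a joint would pass 70% of its speed; a pose out of reach is approached as far as the arm can. A call is refused whole if a number of a shift passes 50 or a number of a turn 0.15, either way. A call with a gripper value outside its range is refused whole. The fingers move at their own pace and stop on an object; "grip_force" is the grip in N (left out, the last holds). Time passes only in rows, so rows that do not move let the fingers close. It gives the time, the measured TCP pose, the force and the opening at its end, in the units of the state.
- env.get_obs(): the state, without advancing time (a new reading comes with each control period).
- env.read_camera(name): name is "scene" or "top" or "wrist"; returns the picture (384x512x3 uint8, red, green, blue); there is no depth.
- env.get_calibration(name): a dict with "fx", "fy", "cx", "cy" (pixels), "k1" (the pictures are not rectified: a ray, as slopes to the right and down, at radius r is drawn at 1 + k1 r^2 times it, then the intrinsics apply), "extrinsics" (4x4, takes a point from camera to world coordinates). Camera axes: x right, y down, z forward; pixel columns grow to the right and rows downward; lengths in m; the calibration is good to about 2 mm. A picture is of the moment at which its call begins: read the wrist's pose just before it. get_calibration takes no time and is no camera call; for the wrist camera it gives the pose at the moment of the call.
- env.sign_off(): hands the job in, once; it reports no verdict.
Trained networks look in the newest picture that a camera, given by its name, has taken for a name from the list of things; names that differ only in an ending like _2 or _b are one class to them, and where a whole thing is asked for, a point or a joint stands for the part that bears it (a point fixed in the world has none). Each returns a list of dicts, best first, with "confidence" (0 to 1); they miss things now and then, are a little off and sometimes report something else, mostly with a low value. They report only what shows in the picture. A call takes as long as a camera call. They do not tell look-alikes from the thing itself.
- env.regions_of(camera, query): "region" (384x512 bool, what is visible of it) and "rect" ([left, top, right, bottom] in pixels, round what is visible of it).
The state is a dict: "time_s": time; "qpos": joint angles; "joint_velocities": joint speeds; "effort": joint torques, N m; "tool_pos": TCP position; "tool_rot": TCP orientation; "force": force on the tool from outside, world axes, zero at the start; "wrist_torque": the same for the moment, N m; "grip_width": finger opening in m.
Only numpy, scipy, OpenCV 4.12 (cv2) and the standard library are available. Lean on these libraries where they do the work, as an engineer would, in place of code of your own. Each camera call takes 0.05 s, during which the arm holds its last target. There are 200 camera calls.

## Working session

There is one attempt and no reset: what is moved stays moved. The work goes in short steps, Python scripts to look and compute and a tool call to move; the robot and the scene stay as the last step left them, time stands still between calls to the robot, and variables do not carry over. Pictures are saved under pics/ and viewed, about 8 in all and at most 12, crops included, and the job is handed in when it is done.

Besides the shell and the picture viewer there is one more tool, called after "Call:" by a JSON object that holds its "api" and its "payload". send_rows: Moves the arm, as the interface text tells. Its arguments: {"type":"object","properties":{"plan":{"type":"array"},"grip_force":{"type":"number"}},"required":["plan"]}

```bash
ls; mkdir -p pics; python3 - <<'E'
from cell import env
import cv2,numpy as np
o=env.get_obs(); print({k:np.round(v,3).tolist() for k,v in o.items()}, env.grip_point_offset)
for n in ("scene","top"):
    im=env.read_camera(n); cv2.imwrite(f"pics/{n}0.png",im[:,:,::-1])
    c=env.get_calibration(n); print(n,{k:np.round(v,4).tolist() for k,v in c.items()})
    for q in ("guitar","block","template","mat","knob_cap","cover","tin","screwdriver"):
        print(q,[(round(r["confidence"],2),np.round(r["rect"]).tolist()) for r in env.regions_of(n,q)])
a=cv2.imread("pics/scene0.png");b=cv2.imread("pics/top0.png")
cv2.imwrite("pics/top0b.png",cv2.resize(b,(800,600),interpolation=cv2.INTER_CUBIC))
E
```

```text
pics
{'time_s': 0.0, 'qpos': [74.776, 18.439, -4.016, 83.176, 1.295, 78.54, -3.259], 'joint_velocities': [0.053, -0.005, 0.062, -0.02, 0.065, -0.054, -0.071], 'effort': [-0.0, -49.128, -0.404, -31.253, -0.064, 0.044, 0.0], 'tool_pos': [0.179, -0.624, 0.221], 'tool_rot': [-179.89, 0.005, 16.036], 'force': [0.428, -0.592, -0.199], 'wrist_torque': [-0.014, 0.021, 0.024], 'grip_width': 0.087} 0.0187
scene {'fx': 404.7412, 'fy': 404.7412, 'cx': 244.5828, 'cy': 195.7854, 'k1': 0.0505, 'extrinsics': [[0.1243, 0.6523, -0.7477, 1.3492], [0.9921, -0.0932, 0.0836, -0.1659], [-0.0152, -0.7522, -0.6587, 0.8154], [0.0, 0.0, 0.0, 1.0]]}
guitar [(0.8, [105.0, 167.0, 231.0, 278.0]), (0.3, [269.0, 200.0, 286.0, 253.0])]
block [(0.93, [47.0, 230.0, 77.0, 261.0]), (0.56, [164.0, 148.0, 184.0, 168.0]), (0.5, [157.0, 198.0, 176.0, 211.0]), (0.32, [336.0, 162.0, 361.0, 176.0])]
template [(0.91, [135.0, 187.0, 197.0, 227.0])]
mat [(0.65, [307.0, 179.0, 399.0, 236.0])]
knob_cap []
cover [(0.72, [106.0, 168.0, 229.0, 278.0]), (0.46, [117.0, 184.0, 132.0, 199.0])]
tin [(0.69, [308.0, 175.0, 397.0, 235.0]), (0.61, [339.0, 159.0, 357.0, 180.0]), (0.51, [106.0, 166.0, 229.0, 278.0])]
screwdriver [(0.79, [267.0, 202.0, 285.0, 251.0])]
top {'fx': 411.7537, 'fy': 411.7537, 'cx': 252.9068, 'cy': 187.6317, 'k1': 0.0398, 'extrinsics': [[0.0217, -0.9923, 0.1216, 0.3258], [-0.9998, -0.0218, 0.0011, -0.0631], [0.0016, -0.1216, -0.9926, 1.3028], [0.0, 0.0, 0.0, 1.0]]}
guitar [(0.71, [273.0, 124.0, 380.0, 245.0])]
block [(0.85, [310.0, 259.0, 332.0, 286.0]), (0.72, [404.0, 156.0, 423.0, 179.0]), (0.45, [316.0, 176.0, 338.0, 183.0])]
template [(0.7, [301.0, 159.0, 354.0, 204.0])]
mat [(0.92, [109.0, 138.0, 202.0, 221.0])]
knob_cap [(0.61, [291.0, 215.0, 296.0, 226.0])]
cover [(0.76, [357.0, 203.0, 372.0, 223.0])]
tin [(0.77, [130.0, 214.0, 146.0, 237.0])]
screwdriver [(0.83, [223.0, 145.0, 238.0, 194.0])]
```

View pics/top0b.png

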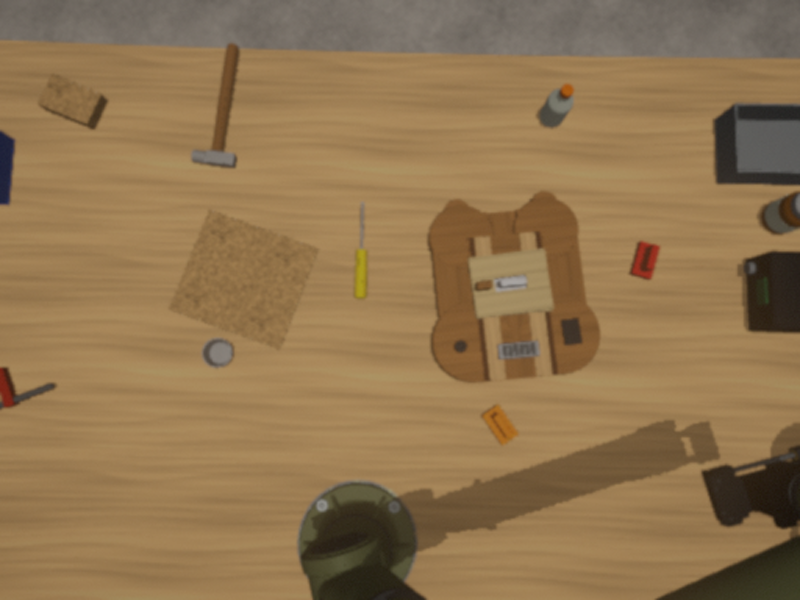

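View pics/scene0.png

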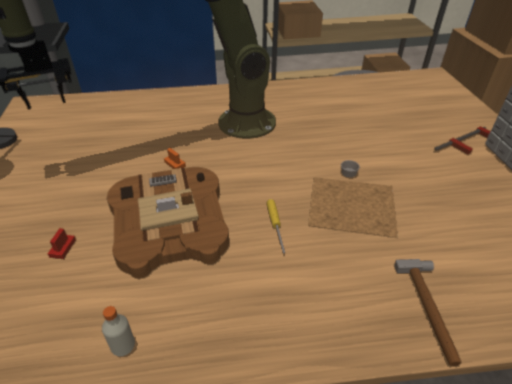

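The top view (800x600) shows the guitar at (515,290) with the neck slot up, and the template at (512,284). The silver fin is in the template's window at (512,284) and the wooden grip is at (484,286). The cork mat is at (245,278), the tin at (218,352) and the screwdriver at (361,270). Block-shaped candidates are silver (512,284), red (645,260) and orange (500,424). Only the silver one stands in the pocket and isn't orange or red. I'll confirm it in the close-up.

```bash
cat > h.py <<'E'
from cell import env
import cv2,numpy as np
from scipy.spatial.transform import Rotation as Ro
def ray(c,uv):
    d=(np.atleast_2d(uv).astype(float)-[c["cx"],c["cy"]])/[c["fx"],c["fy"]]
    s=d.copy()
    for _ in range(20): s=d/(1+c["k1"]*(s**2).sum(1,keepdims=True))
    E=np.array(c["extrinsics"]); return E[:3,3],np.c_[s,np.ones(len(s))]@E[:3,:3].T
def w(c,uv,z):
    o,d=ray(c,uv); return o+d*((z-o[2])/d[:,2:])
def proj(c,P):
    E=np.array(c["extrinsics"]); q=(np.atleast_2d(P)-E[:3,3])@E[:3,:3]; s=q[:,:2]/q[:,2:]
    return s*(1+c["k1"]*(s**2).sum(1,keepdims=True))*[c["fx"],c["fy"]]+[c["cx"],c["cy"]]
def rect(c,reg,z):
    cs=max(cv2.findContours(reg.astype(np.uint8),0,2)[0],key=cv2.contourArea)[:,0]
    P=w(c,cs,z)[:,:2]
    (x,y),(a,b),t=cv2.minAreaRect((P*1000).astype(np.float32)); return np.round([x,y,a,b,t],1).tolist()
def pose():
    o=env.get_obs(); return np.array(o["tool_pos"]),Ro.from_euler("xyz",o["tool_rot"],degrees=True)
def rel(pos,R): # shift in current tool axes, mm, and turn
    p,r=pose(); return np.round(r.inv().apply(np.array(pos)-p)*1000,1),np.round((r.inv()*R).as_rotvec(),3)
E
python3 - <<'E'
from h import *
c=env.get_calibration("top"); env.read_camera("top")
for q,z in (("template",.059),("mat",.004),("guitar",.045),("tin",.03),("screwdriver",.01),("knob_cap",.063),("cover",.051)):
    for r in env.regions_of("top",q)[:1]: print(q,r["confidence"],rect(c,r["region"],z))
s=1.5625
print("fin",w(c,[512/s,284/s],.086),"grip",w(c,[484/s,286/s],.093))
print("corners",w(c,np.array([[469,259],[546,249],[553,311],[478,318]])/s,.059).round(3).tolist())
print("mat",w(c,np.array([[210,210],[318,248],[281,348],[170,308]])/s,.004).round(3).tolist())
cs=env.get_calibration("scene");print(w(cs,[[310,179],[397,186],[396,236],[307,226]],.004).round(3).tolist())
print(env.get_calibration("wrist"))
E
```

```text
template 0.84 [505.6, -284.5, 123.6, 152.5, 8.4]
mat 0.88 [509.5, 247.2, 240.4, 219.7, 71.1]
guitar 0.82 [500.7, -283.1, 365.3, 332.7, 7.1]
tin 0.79 [357.1, 288.1, 59.4, 61.4, 47.4]
screwdriver 0.77 [526.5, 10.3, 109.2, 28.5, 1.5]
knob_cap 0.55 [378.0, -187.3, 15.0, 18.1, 1.3]
cover 0.54 [413.3, -404.9, 49.5, 34.4, 8.6]
fin [[ 0.49738194 -0.28416092  0.086     ]] grip [[ 0.49141443 -0.22991957  0.093     ]]
corners [[0.549, -0.205, 0.059], [0.572, -0.356, 0.059], [0.45, -0.368, 0.059], [0.433, -0.223, 0.059]]
mat [[0.649, 0.323, 0.004], [0.575, 0.098, 0.004], [0.369, 0.165, 0.004], [0.445, 0.392, 0.004]]
[[0.377, 0.153, 0.004], [0.449, 0.408, 0.004], [0.649, 0.321, 0.004], [0.58, 0.094, 0.004]]
{'fx': 341.76519314546715, 'fy': 341.76519314546715, 'cx': 257.95667663028405, 'cy': 188.8268309210548, 'k1': -0.05681487579523074, 'extrinsics': array([[ 2.76038254e-01, -9.30995157e-01, -2.38853303e-01,
         2.44424954e-01],
       [-9.61146589e-01, -2.67290851e-01, -6.89408062e-02,
        -6.05391697e-01],
       [ 3.40254192e-04,  2.48603337e-01, -9.68605320e-01,
         3.83937067e-01],
       [ 0.00000000e+00,  0.00000000e+00,  0.00000000e+00,
         1.00000000e+00]])}
```

Call:
{"api": "send_rows", "payload": {"plan": [[87, 34.6, -24.4, 1.7, 0, 0, 0], [87, 34.6, -24.4, 1.7, 0, 0, 0], [87, 34.6, -24.4, 1.7, 0, 0, 0], [87, 34.6, -24.4, 1.7, 0, 0, 0], [87, 34.6, -24.4, 1.7, 0, 0, 0], [87, 34.6, -24.4, 1.7, 0, 0, 0], [87, 34.6, -24.4, 1.7, 0, 0, 0], [87, 34.6, -24.4, 1.7, 0, 0, 0], [87, 34.6, -24.4, 1.7, 0, 0, 0], [87, 34.6, -24.4, 1.7, 0, 0, 0], [87, 34.6, -24.4, 1.7, 0, 0, 0], [87, 34.6, -24.4, 1.7, 0, 0, 0]], "grip_force": 60}}

```text
time_s: 2.5
tool_pos: [0.4986, -0.2273, 0.2024]
tool_rot: [180.0, -0.0, 16.0]
force: [0.4, -0.2, 0.0]
grip_width: 0.087
```

Call:
{"api": "send_rows", "payload": {"plan": [[87, 0, 0, 0, 0, 0, -0.144], [87, 0, 0, 0, 0, 0, -0.144], [87, 0, 0, 0, 0, 0, -0.144], [87, 0, 0, 0, 0, 0, -0.144], [87, 0, 0, 0, 0, 0, -0.144], [87, 0, 0, 0, 0, 0, -0.144], [87, 0, 0, 0, 0, 0, -0.144], [87, 0, 0, 0, 0, 0, -0.144], [87, 0, 0, 0, 0, 0, -0.144], [87, 0, 0, 0, 0, 0, -0.144], [87, 0, 0, 0, 0, 0, 0]]}}

```text
time_s: 3.6
tool_pos: [0.4976, -0.2287, 0.2022]
tool_rot: [180.0, 0.0, 98.6]
force: [1.3, -0.9, 0.5]
grip_width: 0.0869
```

```bash
python3 - <<'E'
from h import *
p,r=pose(); print(p,r.as_euler("xyz",degrees=True),env.get_obs()["time_s"],np.round(env.get_obs()["qpos"]))
c=env.get_calibration("wrist"); im=env.read_camera("wrist"); np.save("w1.npy",{k:np.array(v) for k,v in c.items()})
for q in ("template","block","guitar"):
    print(q,[(round(x["confidence"],2),np.round(x["rect"]).tolist()) for x in env.regions_of("wrist",q)])
cv2.imwrite("pics/w1.png",cv2.resize(im[:,:,::-1],(800,600)))
E
```

```text
[ 0.49764305 -0.22873938  0.20222934] [1.79996590e+02 1.16069404e-02 9.85528607e+01] 3.6 [ 50.   9. -31.  99.   5.  74.  27.]
template [(0.84, [192.0, 157.0, 322.0, 306.0])]
block [(0.96, [0.0, 143.0, 47.0, 202.0]), (0.77, [244.0, 210.0, 273.0, 248.0])]
guitar [(0.65, [68.0, 56.0, 452.0, 320.0])]
```

View pics/w1.png

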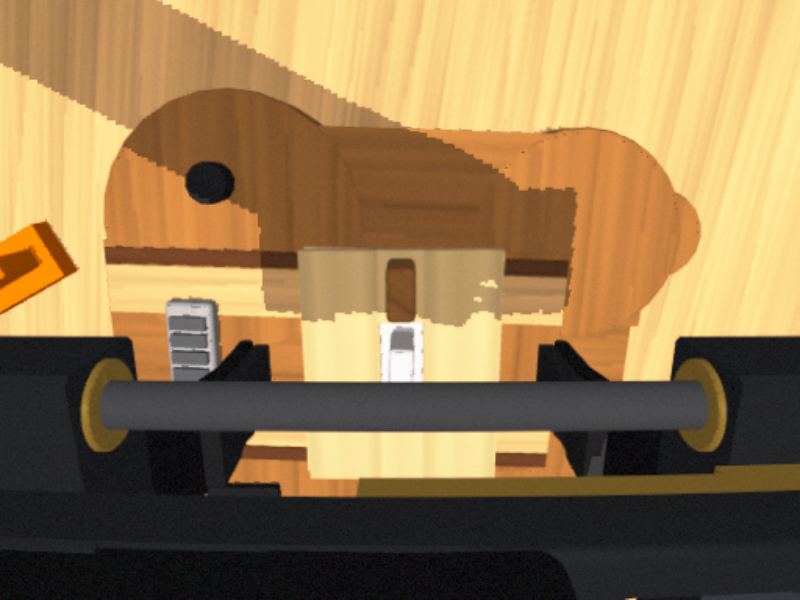

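The silver fin is in the template window at (402,350), which confirms it as the block; the orange look-alike is at (35,260). The wooden grip spans (388-414, 258-322), and the template's far edge runs from (299,249) to (504,249).

```bash
python3 - <<'E'
from h import *
c=env.get_calibration("wrist"); s=1.5625
f=lambda a,z: w(c,np.array(a)/s,z).round(4)[:,:2].tolist()
print("grip top",f([[401,260],[401,320],[388,290],[414,290]],.093)); print("grip base",f([[401,260],[401,320]],.059))
e=f([[299,249],[504,249],[308,475],[496,475]],.059);e=np.array(e);print("edges",e.tolist())
for a,b in ((0,1),(2,0),(3,1)): d=e[b]-e[a];print(np.degrees(np.arctan2(d[1],d[0])),np.hypot(*d))
print("fin", f([[402,323],[380,350],[424,350]],.086))
E
```

```text
grip top [[0.4942, -0.2117], [0.4988, -0.2436], [0.4897, -0.2284], [0.5032, -0.2264]]
grip base [[0.4949, -0.218], [0.5002, -0.2539]]
edges [[0.4357, -0.2202], [0.5528, -0.2029], [0.4556, -0.3672], [0.5766, -0.3493]]
8.403915225526797 0.11837102686046107
97.70950022106851 0.14834085748707268
99.2336991626509 0.14832194712853525
fin [[0.4999, -0.2473], [0.4902, -0.2645], [0.5142, -0.261]]
```

Call:
{"api": "send_rows", "payload": {"plan": [[60, 1, 1, 30, 0, 0, 0], [60, 0, 0, 30, 0, 0, 0], [60, 0, 0, 30, 0, 0, 0], [60, 0, 0, 25, 0, 0, 0], [60, 0, 0, 15, 0, 0, 0], [60, 0, 0, 8, 0, 0, 0], [0, 0, 0, 0, 0, 0, 0], [0, 0, 0, 0, 0, 0, 0], [0, 0, 0, 0, 0, 0, 0], [0, 0, 0, 0, 0, 0, 0], [0, 0, 0, 0, 0, 0, 0], [0, 0, 0, 0, 0, 0, 0]], "grip_force": 60}}

```text
time_s: 5.0
tool_pos: [0.4986, -0.2276, 0.0645]
tool_rot: [180.0, 0.0, 98.5]
force: [-1.3, 0.0, 1.2]
grip_width: 0.0199
```

Call:
{"api": "send_rows", "payload": {"plan": [[0, 0, 0, 0, 0, 0, 0], [0, 0, 0, 0, 0, 0, 0], [0, 0, 0, 0, 0, 0, 0], [0, 0, 0, -5, 0, 0, 0], [0, 0, 0, -8, 0, 0, 0], [0, 0, 0, -10, 0, 0, 0], [0, 0, 0, -10, 0, 0, 0], [0, 0, 0, -12, 0, 0, 0], [0, 0, 0, -15, 0, 0, 0], [0, 0, 0, -20, 0, 0, 0], [0, 0, 0, -20, 0, 0, 0]]}}

```text
time_s: 6.1
tool_pos: [0.4986, -0.2275, 0.1659]
tool_rot: [180.0, 0.0, 98.5]
force: [-0.1, -0.3, -1.8]
grip_width: 0.0156
```

```bash
python3 - <<'E'
from h import *
p,r=pose(); o=env.get_obs(); print(p,o["force"],o["wrist_torque"],o["grip_width"])
im=env.read_camera("wrist"); im2=env.read_camera("scene")
cv2.imwrite("pics/w2.png",np.hstack([cv2.resize(im[:,:,::-1],(400,300)),cv2.resize(im2[100:280,80:320,::-1],(400,300))]))
# target: template centre at mat centre, yaw -19
mat=np.array([.5095,.2472]); 
for psi in (-18.9,):
    R=Ro.from_euler("xyz",[180,0,psi+90],degrees=True)
    t=np.radians(psi); tcp=mat+.056*np.array([-np.sin(t),np.cos(t)])
    print(tcp, rel([*tcp,.16],R))
E
```

```text
[ 0.49857987 -0.22746914  0.16585724] [-0.11113246 -0.31924162 -1.79435512] [ 0.00152242 -0.0944524   0.09260043] 0.01556031795212169
[0.52763938 0.30018078] (array([518.7, 105. ,   6.4]), array([0.006, 0.003, 0.479]))
```

View pics/w2.png

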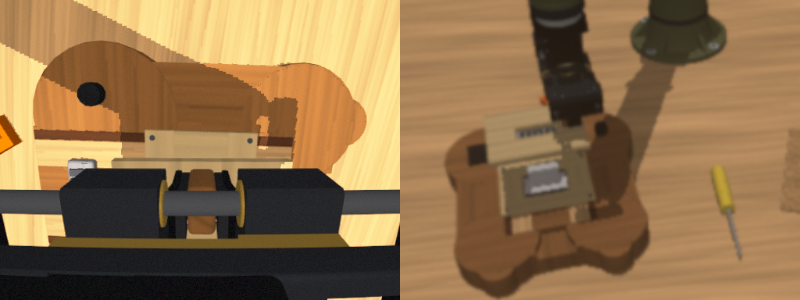

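The right half shows the template hanging level in the gripper, with the silver fin standing clear in the pocket and the guitar unmoved. The left half shows the grip held between the pads at (200,205).

Call:
{"api": "send_rows", "payload": {"plan": [[0, 20, 4, 0, 0, 0, 0], [0, 40, 8, 0, 0, 0, 0], [0, 45, 9.2, 0, 0, 0, 0], [0, 47, 9.5, 0, 0, 0, 0], [0, 47, 9.5, 0, 0, 0, 0], [0, 47, 9.5, 0, 0, 0, 0], [0, 47, 9.5, 0, 0, 0, 0], [0, 47, 9.5, 0, 0, 0, 0], [0, 47, 9.5, 0, 0, 0, 0], [0, 47, 9.5, 0, 0, 0, 0], [0, 45, 9.2, 0, 0, 0, 0], [0, 39.7, 8.1, 0, 0, 0, 0]]}}

```text
time_s: 7.4
tool_pos: [0.5248, 0.3034, 0.1636]
tool_rot: [-180.0, -0.0, 98.6]
force: [1.9, -1.2, -1.3]
grip_width: 0.0154
```

Call:
{"api": "send_rows", "payload": {"plan": [[0, 0, 0, 0, 0, 0, 0.08], [0, 0, 0, 0, 0, 0, 0.08], [0, 0, 0, 0, 0, 0, 0.08], [0, 0, 0, 0, 0, 0, 0.08], [0, 0, 0, 20, 0, 0, 0.08], [0, 0, 0, 30, 0, 0, 0.08], [0, 0, 0, 25, 0, 0, 0], [0, 0, 0, 20, 0, 0, 0], [0, 0, 0, 15, 0, 0, 0], [0, 0, 0, 10, 0, 0, 0], [0, 0, 0, 0, 0, 0, 0]]}}

```text
time_s: 8.5
tool_pos: [0.5245, 0.3005, 0.0427]
tool_rot: [-179.9, 0.1, 71.0]
force: [0.3, 0.4, -2.7]
grip_width: 0.0155
```

```bash
python3 - <<'E'
from h import *
p,r=pose(); o=env.get_obs(); print(p,o["force"])
R=Ro.from_euler("xyz",[180,0,71.1],degrees=True); print(rel([.5276,.3002,.0185],R))
E
```

```text
[0.52451995 0.30048845 0.04268156] [ 0.32449776  0.4024268  -2.71152389]
(array([ 0.8,  3.1, 24.2]), array([-0.002,  0.002, -0.001]))
```

Call:
{"api": "send_rows", "payload": {"plan": [[0, 0.8, 3, 6, 0, 0, 0], [0, 0, 0, 6, 0, 0, 0], [0, 0, 0, 5, 0, 0, 0], [0, 0, 0, 4, 0, 0, 0], [0, 0, 0, 2, 0, 0, 0], [0, 0, 0, 1.5, 0, 0, 0], [0, 0, 0, 0, 0, 0, 0]]}}

```text
time_s: 9.2
tool_pos: [0.5283, 0.3008, 0.0195]
tool_rot: [-180.0, 0.0, 71.0]
force: [-0.2, 0.6, -1.5]
grip_width: 0.0159
```

Call:
{"api": "send_rows", "payload": {"plan": [[0, 0, 0, 1, 0, 0, 0], [0, 0, 0, 1, 0, 0, 0], [0, 0, 0, 0.6, 0, 0, 0], [0, 0, 0, 0, 0, 0, 0]]}}

```text
time_s: 9.6
tool_pos: [0.5286, 0.3009, 0.0174]
tool_rot: [180.0, 0.0, 71.0]
force: [-0.9, -0.6, 1.6]
grip_width: 0.0158
```

Contact. I'll release and rise.

Call:
{"api": "send_rows", "payload": {"plan": [[45, 0, 0, 0, 0, 0, 0], [45, 0, 0, 0, 0, 0, 0], [45, 0, 0, 0, 0, 0, 0], [45, 0, 0, 0, 0, 0, 0], [45, 0, 0, -10, 0, 0, 0], [45, 0, 0, -30, 0, 0, 0], [45, 0, 0, -40, 0, 0, 0], [45, 0, 0, -50, 0, 0, 0], [45, 0, 0, -50, 0, 0, 0]]}}

```text
time_s: 10.5
tool_pos: [0.5279, 0.3008, 0.1993]
tool_rot: [-180.0, 0.0, 71.1]
force: [0.9, 0.5, 0.1]
grip_width: 0.0446
```

```bash
python3 - <<'E'
from h import *
p,r=pose(); o=env.get_obs(); print(p,o["time_s"],o["grip_width"])
c=env.get_calibration("top"); im=env.read_camera("top")
for q,z in (("template",.012),("mat",.004),("guitar",.045),("tin",.03)):
    for x in env.regions_of("top",q)[:2]: print(q,round(x["confidence"],2),np.round(x["rect"]).tolist(),rect(c,x["region"],z))
x=env.regions_of("top","block"); print([(round(b["confidence"],2),np.round(b["rect"]).tolist(),rect(c,b["region"],.086)) for b in x])
cv2.imwrite("pics/t2.png",cv2.resize(im[100:250,90:390,::-1],(800,400),interpolation=cv2.INTER_CUBIC))
# target above block: guitar yaw ~8.4
fin=np.array([.5055,-.2845])
R=Ro.from_euler("xyz",[180,0,98.4],degrees=True); print(rel([*fin,.20],R))
E
```

```text
[0.52793228 0.30078537 0.19933597] 10.5 0.04457620738030051
template 0.82 [130.0, 154.0, 187.0, 204.0] [509.7, 248.0, 156.2, 124.6, 71.1]
mat 0.7 [119.0, 133.0, 201.0, 223.0] [510.2, 247.2, 243.7, 219.2, 71.0]
guitar 0.97 [274.0, 122.0, 383.0, 244.0] [500.7, -285.2, 362.5, 328.8, 6.3]
[(0.72, [402.0, 156.0, 421.0, 178.0], [549.3, -535.0, 42.5, 70.2, 73.4]), (0.63, [310.0, 262.0, 329.0, 285.0], [236.6, -260.3, 70.0, 38.9, 33.0]), (0.54, [314.0, 175.0, 338.0, 190.0], [500.2, -279.3, 40.6, 71.4, 7.0])]
(array([-560.2,  168.9,   -3.2]), array([-0.001,  0.001, -0.478]))
```

View pics/t2.png

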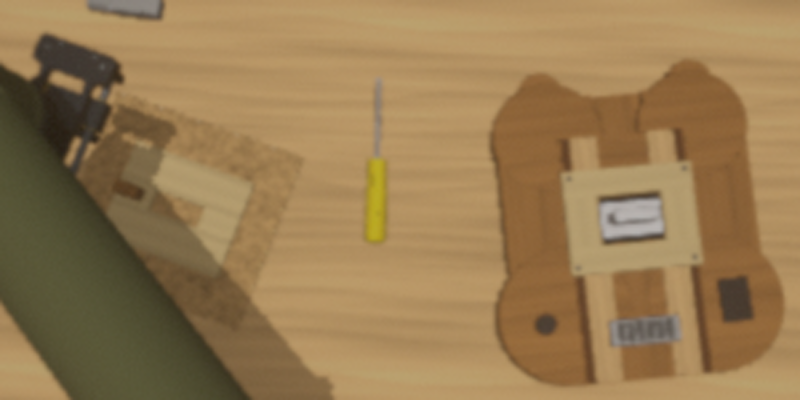

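The template lies flat in the middle of the mat: measured centre (509.7, 248), mat centre (510, 247). The lower template, with the silver block in its pocket at (632,218), is untouched, and so are the knob, cover and screwdriver.

Call:
{"api": "send_rows", "payload": {"plan": [[70, -30, 9, 0, 0, 0, 0], [70, -48, 14.5, 0, 0, 0, 0], [70, -48, 14.5, 0, 0, 0, 0], [70, -48, 14.5, 0, 0, 0, 0], [70, -48, 14.5, 0, 0, 0, 0], [70, -48, 14.5, 0, 0, 0, 0], [70, -48, 14.5, 0, 0, 0, 0], [70, -48, 14.5, 0, 0, 0, 0], [70, -48, 14.5, 0, 0, 0, 0], [70, -48, 14.5, 0, 0, 0, 0], [70, -48, 14.5, 0, 0, 0, 0], [70, -48, 14.5, 0, 0, 0, 0]]}}

```text
time_s: 12.0
tool_pos: [0.505, -0.2817, 0.1951]
tool_rot: [-179.8, -0.0, 71.0]
force: [1.2, 0.1, 0.4]
grip_width: 0.0697
```

Call:
{"api": "send_rows", "payload": {"plan": [[70, -2, 0.5, 0, 0, 0, -0.12], [70, 0, 0, 0, 0, 0, -0.12], [70, 0, 0, 0, 0, 0, -0.12], [70, 0, 0, 0, 0, 0, -0.118], [70, 0, 0, 0, 0, 0, 0]]}}

```text
time_s: 12.5
tool_pos: [0.5053, -0.2818, 0.195]
tool_rot: [-179.8, -0.1, 98.4]
force: [-0.4, 0.4, 0.3]
grip_width: 0.0699
```

```bash
python3 - <<'E'
from h import *
p,r=pose(); print(p,r.as_euler("xyz",degrees=True),env.get_obs()["time_s"])
c=env.get_calibration("wrist"); im=env.read_camera("wrist")
print([(round(x["confidence"],2),np.round(x["rect"]).tolist(),rect(c,x["region"],.05)) for x in env.regions_of("wrist","block")])
print([(round(x["confidence"],2),np.round(x["rect"]).tolist(),rect(c,x["region"],.048)) for x in env.regions_of("wrist","guitar")])
cv2.imwrite("pics/w3.png",cv2.resize(im[100:280,136:376,::-1],(800,600)))
E
```

```text
[ 0.5052572  -0.2817808   0.19497519] [-1.79843196e+02 -1.45318645e-01  9.84348128e+01] 12.5
[(0.84, [2.0, 90.0, 36.0, 150.0], [270.6, -260.0, 47.8, 39.3, 36.7]), (0.64, [236.0, 146.0, 283.0, 224.0], [504.3, -287.3, 39.6, 72.6, 6.8])]
[(0.97, [59.0, 0.0, 462.0, 319.0], [496.7, -241.6, 362.0, 218.4, 7.1])]
```

View pics/w3.png

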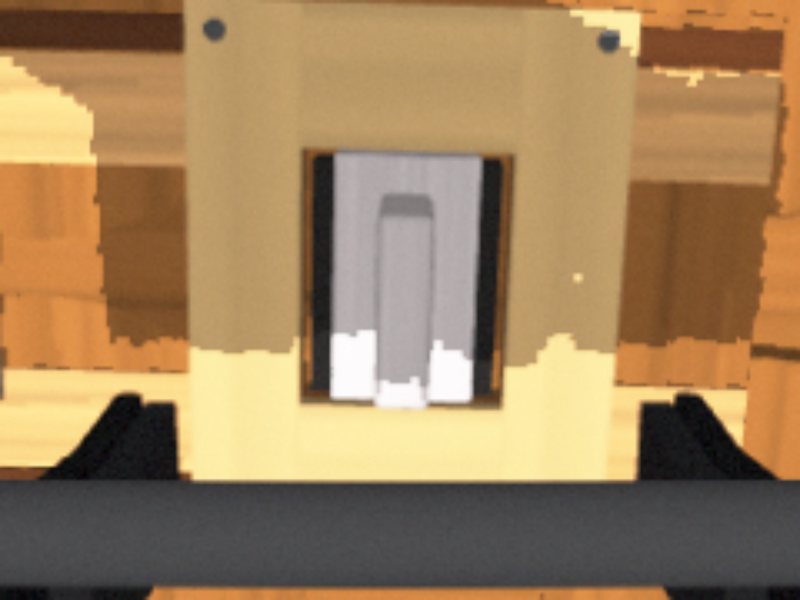

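The block sits level in its pocket: pocket mouth (303-515, 149-408), rubber cheeks on both sides, fin (378-433, 195-405).

```bash
python3 - <<'E'
from h import *
c=env.get_calibration("wrist")
f=lambda a,z: w(c,np.array(a)/3.3333+[136,100],z)[:,:2]
ang=lambda d: round(np.degrees(np.arctan2(d[1],d[0])),2)
P=f([[303,149],[515,152],[503,408],[301,404]],.051); print("pocket",P.mean(0),ang(P[1]-P[0]),ang(P[2]-P[3]),ang(P[0]-P[3])-90,ang(P[1]-P[2])-90)
S=f([[214,29],[608,41]],.051);print("screws",ang(S[1]-S[0]))
B=f([[335,153],[481,155],[470,402],[331,400]],.05); print("base",B.mean(0),ang(B[1]-B[0]),ang(B[0]-B[3])-90,ang(B[1]-B[2])-90)
F=f([[378,215],[433,215],[424,400],[377,400]],.086);print("fin",F.mean(0),ang(F[1]-F[0]),ang(F[0]-F[3])-90,ang(F[1]-F[2])-90)
R=Ro.from_euler("xyz",[180,0,97],degrees=True)
print(rel([*((B.mean(0)+P.mean(0))/2),.0655],R))
E
```

```text
pocket [ 0.50622469 -0.28812046] 7.48 7.11 6.549999999999997 6.930000000000007
screws 6.57
base [ 0.5058675  -0.28813288] 7.5 6.459999999999994 6.650000000000006
fin [ 0.50550545 -0.28674164] 8.29 7.609999999999999 5.859999999999999
(array([ -6.3,  -0.5, 130.5]), array([-0.001, -0.001,  0.022]))
```

Call:
{"api": "send_rows", "payload": {"plan": [[45, -6, -0.5, 10, 0, 0, 0.022], [45, 0, 0, 30, 0, 0, 0], [45, 0, 0, 30, 0, 0, 0], [45, 0, 0, 30, 0, 0, 0], [45, 0, 0, 20, 0, 0, 0], [45, 0, 0, 12, 0, 0, 0], [45, 0, 0, 5, 0, 0, 0], [45, 0, 0, 0, 0, 0, 0], [25, 0, 0, 0, 0, 0, 0]]}}

```text
time_s: 13.55
tool_pos: [0.5075, -0.2886, 0.0611]
tool_rot: [179.9, 0.1, 97.1]
force: [0.1, -0.3, -0.5]
grip_width: 0.0417
```

```bash
python3 - <<'E'
from h import *
p,r=pose(); print(p,r.as_euler("xyz",degrees=True),env.get_obs()["force"])
R=Ro.from_euler("xyz",[180,0,97],degrees=True)
print(rel([.506,-.288,.0565],R))
E
```

```text
[ 0.50750865 -0.28863531  0.06107206] [1.79918734e+02 7.10473758e-02 9.71404211e+01] [ 0.11884022 -0.27697692 -0.51005999]
(array([ 0.8, -1.4,  4.6]), array([0.001, 0.001, 0.002]))
```

Call:
{"api": "send_rows", "payload": {"plan": [[25, 0.5, -1.2, 2.3, 0, 0, 0], [25, 0, 0, 2.3, 0, 0, 0], [20, 0, 0, 0, 0, 0, 0], [17, 0, 0, 0, 0, 0, 0], [0, 0, 0, 0, 0, 0, 0], [0, 0, 0, 0, 0, 0, 0], [0, 0, 0, 0, 0, 0, 0], [0, 0, 0, 0, 0, 0, 0]], "grip_force": 60}}

```text
time_s: 14.35
tool_pos: [0.5052, -0.288, 0.0556]
tool_rot: [-180.0, 0.0, 97.1]
force: [-1.6, 0.2, 2.1]
grip_width: 0.0136
```

```bash
python3 - <<'E'
from h import *
p,r=pose(); o=env.get_obs(); print(p,r.as_euler("xyz",degrees=True),o["grip_width"]); print("tool-frame F",r.inv().apply(o["force"]).round(1),r.inv().apply(o["wrist_torque"]).round(2))
E
```

```text
[ 0.50521028 -0.28795085  0.05557972] [-1.79970892e+02  3.13701751e-03  9.71415749e+01] 0.013598930779230047
tool-frame F [ 0.4 -1.6 -2.1] [0.28 0.08 0.22]
```

Call:
{"api": "send_rows", "payload": {"plan": [[0, 0, 0.35, -0.46, 0.025, 0, 0], [0, 0, 0.35, -0.46, 0.025, 0, 0], [0, 0, 0.35, -0.46, 0.025, 0, 0], [0, 0, 0.35, -0.46, 0.025, 0, 0], [0, 0, 0.3, -0.46, 0.025, 0, 0], [0, 0, 0, 0, 0, 0, 0]]}}

```text
time_s: 14.95
tool_pos: [0.5081, -0.2876, 0.0578]
tool_rot: [-172.8, 0.0, 97.2]
force: [-2.6, -0.3, 2.9]
grip_width: 0.0141
```

```bash
cat >> h.py <<'E'
def st(h=.0226,p0=np.array([.5052,-.28795,.0556])):
    p,r=pose(); o=env.get_obs(); G=Ro.from_euler("z",7.1,degrees=True); T=G.inv()*r*Ro.from_euler("xyz",[180,0,90],degrees=True).inv()
    th=T.as_rotvec(); d=G.inv().apply(p-p0)*1e3; O=d+h*1e3*(np.array([0,0,1])-T.apply([0,0,1]))
    s=np.sin(th[1])*20
    print("t",o["time_s"],"rot",th.round(3),"blockO",O.round(2),"neck edge %.1f tail edge %.1f"%(O[2]-s,O[2]+s),"Fg",G.inv().apply(o["force"]).round(1),"Mg",G.inv().apply(o["wrist_torque"]).round(2),"w",round(o["grip_width"],4))
E
python3 -c "from h import *; st()"
```

```text
t 14.95 rot [-0.001  0.126  0.002] blockO [ 0.06 -0.04  2.34] neck edge -0.2 tail edge 4.9 Fg [-2.6  0.   2.9] Mg [-0.06  0.05 -0.16] w 0.0141
```

Call:
{"api": "send_rows", "payload": {"plan": [[0, 0, -0.52, -0.63, -0.0312, 0, 0], [0, 0, -0.52, -0.63, -0.0312, 0, 0], [0, 0, -0.52, -0.63, -0.0312, 0, 0], [0, 0, -0.52, -0.63, -0.0312, 0, 0], [0, 0, -0.52, -0.63, -0.0312, 0, 0], [0, 0, -0.52, -0.63, -0.0312, 0, 0], [0, 0, -0.52, -0.63, -0.0312, 0, 0], [0, 0, -0.52, -0.63, -0.0312, 0, 0], [0, 0, 0, 0, 0, 0, 0]]}}

```text
time_s: 15.85
tool_pos: [0.5024, -0.2883, 0.0622]
tool_rot: [172.9, 0.0, 97.1]
force: [1.0, -0.7, -4.6]
grip_width: 0.0136
```

```bash
python3 - <<'E'
from h import *
st()
im=env.read_camera("scene");im2=env.read_camera("wrist")
cv2.imwrite("pics/r2.png",np.hstack([cv2.resize(im[130:280,90:240,::-1],(400,400),interpolation=cv2.INTER_CUBIC),cv2.resize(im2[100:280,166:346,::-1],(400,400))]))
E
```

```text
t 15.85 rot [-0.    -0.124  0.   ] blockO [-0.    0.01  6.82] neck edge 9.3 tail edge 4.3 Fg [ 0.9 -0.8 -4.6] Mg [-0.29  0.36 -0.13] w 0.0136
```

View pics/r2.png

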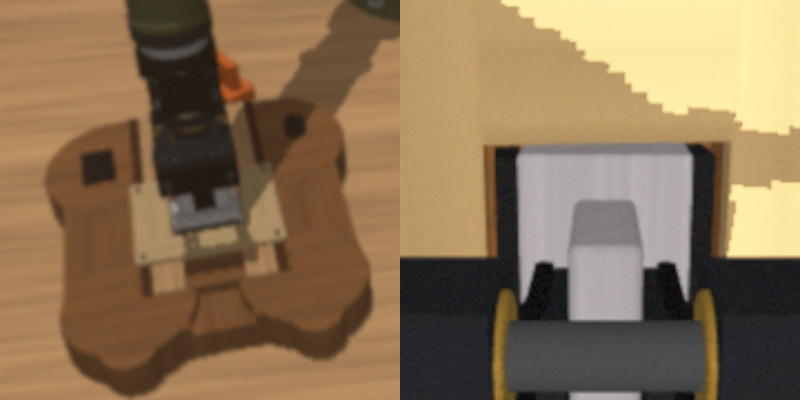

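The right half shows the block leaning tail-wards with the gripper between the rubber cheeks, its base raised. The left half shows the guitar flat, with the cover and knob in place.

Call:
{"api": "send_rows", "payload": {"plan": [[0, 0, 0.52, -0.63, 0.0315, 0, 0], [0, 0, 0.52, -0.63, 0.0315, 0, 0], [0, 0, 0.52, -0.63, 0.0315, 0, 0], [0, 0, 0.52, -0.63, 0.0315, 0, 0], [0, 0, 0.52, -0.63, 0.0315, 0, 0], [0, 0, 0.52, -0.63, 0.0315, 0, 0], [0, 0, 0.52, -0.63, 0.0315, 0, 0], [0, 0, 0.52, -0.63, 0.0315, 0, 0], [0, 0, 0, 0, 0, 0, 0]]}}

```text
time_s: 16.85
tool_pos: [0.508, -0.2876, 0.067]
tool_rot: [-172.6, 0.0, 97.2]
force: [-0.7, -1.7, -4.5]
grip_width: 0.0135
```

```bash
python3 -c "from h import *; st()"
```

```text
t 16.85 rot [-0.     0.129  0.002] blockO [-0.07  0.04 11.54] neck edge 9.0 tail edge 14.1 Fg [-0.9 -1.6 -4.5] Mg [-0.47 -0.25 -0.11] w 0.0135
```

Call:
{"api": "send_rows", "payload": {"plan": [[0, 0, -0.52, -0.63, -0.0315, 0, 0], [0, 0, -0.52, -0.63, -0.0315, 0, 0], [0, 0, -0.52, -0.63, -0.0315, 0, 0], [0, 0, -0.52, -0.63, -0.0315, 0, 0], [0, 0, -0.52, -0.63, -0.0315, 0, 0], [0, 0, -0.52, -0.63, -0.0315, 0, 0], [0, 0, -0.52, -0.63, -0.0315, 0, 0], [0, 0, -0.52, -0.63, -0.0315, 0, 0], [0, 0, 0, 0, 0, 0, 0]]}}

```text
time_s: 17.75
tool_pos: [0.5034, -0.2879, 0.0735]
tool_rot: [172.8, 0.0, 97.1]
force: [1.0, -0.1, -1.5]
grip_width: 0.0134
```

```bash
python3 -c "from h import *; st()"
```

```text
t 17.75 rot [-0.    -0.126  0.   ] blockO [ 1.05  0.28 18.04] neck edge 20.6 tail edge 15.5 Fg [ 1.  -0.2 -1.5] Mg [ 0.05 -0.03  0.  ] w 0.0134
```

Call:
{"api": "send_rows", "payload": {"plan": [[0, 0, 0.52, -0.63, 0.0315, 0, 0], [0, 0, 0.52, -0.63, 0.0315, 0, 0], [0, 0, 0.52, -0.63, 0.0315, 0, 0], [0, 0, 0.52, -0.63, 0.0315, 0, 0], [0, 0, 0.52, -0.63, 0.0315, 0, 0], [0, 0, 0.52, -0.63, 0.0315, 0, 0], [0, 0, 0.52, -0.63, 0.0315, 0, 0], [0, 0, 0.52, -0.63, 0.0315, 0, 0], [0, 0, 0, 0, 0, 0, 0]]}}

```text
time_s: 18.65
tool_pos: [0.509, -0.2865, 0.078]
tool_rot: [-172.7, -0.0, 97.3]
force: [-0.1, 0.3, -1.5]
grip_width: 0.0135
```

```bash
python3 -c "from h import *; st()"
```

```text
t 18.65 rot [0.    0.127 0.003] blockO [ 1.13  0.98 22.58] neck edge 20.1 tail edge 25.1 Fg [-0.   0.3 -1.5] Mg [-0.04 -0.33 -0.03] w 0.0135
```

Call:
{"api": "send_rows", "payload": {"plan": [[0, -0.2, -0.8, -1, -0.0318, 0, 0], [0, -0.2, -0.8, -1, -0.0318, 0, 0], [0, -0.2, -0.8, -1, -0.0318, 0, 0], [0, -0.2, -0.8, -1, -0.0318, 0, -0.003], [0, 0, 0, -1.5, 0, 0, 0], [0, 0, 0, -1.5, 0, 0, 0], [0, 0, 0, -1.5, 0, 0, 0], [0, 0, 0, 0, 0, 0, 0], [0, 0, 0, 0, 0, 0, 0], [0, 0, 0, 0, 0, 0, 0]]}}

```text
time_s: 19.65
tool_pos: [0.5047, -0.2886, 0.0866]
tool_rot: [-180.0, -0.0, 97.4]
force: [-0.4, -0.6, -1.7]
grip_width: 0.0138
```

```bash
python3 - <<'E'
from h import *
st()
c=env.get_calibration("top"); env.read_camera("top")
for q,z in (("template",.012),("guitar",.045),("tin",.03),("screwdriver",.01),("cover",.051),("knob_cap",.063)):
    for x in env.regions_of("top",q)[:1]: print(q,round(x["confidence"],2),rect(c,x["region"],z))
im=env.read_camera("scene");im2=env.read_camera("wrist")
cv2.imwrite("pics/r3.png",np.hstack([cv2.resize(im[130:280,90:240,::-1],(400,400),interpolation=cv2.INTER_CUBIC),cv2.resize(im2[60:280,146:366,::-1],(400,400))]))
E
```

```text
t 19.65 rot [0.    0.    0.004] blockO [-0.61 -0.52 30.99] neck edge 31.0 tail edge 31.0 Fg [-0.5 -0.5 -1.7] Mg [-0.05 -0.11 -0.01] w 0.0138
template 0.7 [509.4, 248.3, 155.9, 119.7, 70.7]
guitar 0.93 [524.5, -210.7, 218.0, 413.0, 70.4]
tin 0.51 [358.6, 288.2, 52.8, 55.1, 47.2]
screwdriver 0.68 [544.3, 12.4, 138.6, 31.6, 1.5]
knob_cap 0.53 [379.5, -185.8, 18.0, 15.0, 0.5]
```

View pics/r3.png

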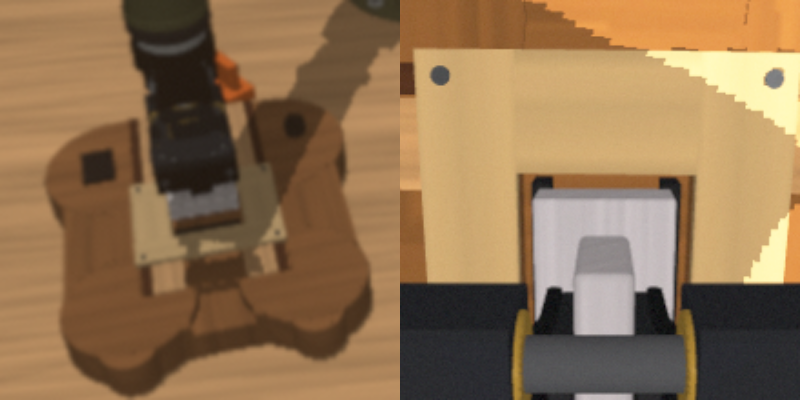

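The block is held level above the pocket with both cheeks sprung out behind it. The size of its base in the wrist image (base top about 81 mm high) agrees with the kinematics, giving about 13 mm clearance. The guitar, knob and cover look unmoved.

```bash
python3 -c "from h import *; st(); print(env.sign_off())"
```

```text
t 20.1 rot [-0.     0.     0.004] blockO [-0.79 -0.76 31.16] neck edge 31.2 tail edge 31.2 Fg [-1.1 -0.  -2.1] Mg [-0.08 -0.1  -0.02] w 0.0135
the job is handed in; nothing more can be done
None
```

The job is done and handed in at 20.1 s. The upper template lies flat in the middle of the cork mat, and the arm is holding the freed block above its pocket.

- **Template:** I lifted it by its wooden grip and laid it right way up. Its measured centre is within about 1 mm of the mat's centre and it is lined up with the mat.
- **Block:** I rocked it about 0.125 rad each way: neck, tail, neck, tail, neck. The vertical force read at the end of each lean never passed 5 N.
- **Final hold:** The block is level and still, about 13 mm above the pocket mouth, with a measured tilt of about 0 and only its own weight (about 2 N) on the wrist.

**Checks that disagreed:** In the last top-camera check the arm hid part of the guitar. The network's guitar outline was therefore unusable, its screwdriver outline came out larger than before, and it missed the cover. The scene picture shows the guitar, cover and knob in place, and the network found the tin and knob within 2 mm of where they started. The screwdriver's centre came out 18 mm off along x and I did not look at it again. The arm never went near it, so I put that down to the larger outline.

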